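# Put the tape measure away in the push-latch box

## Task

Press down on the closed hatch of the plywood box until its push-push latch lets go and the hatch springs open, and put the tape measure inside on the floor of the box. Then swing the hatch shut and press it once more until it latches and stays closed by itself. Press gently, feeling for the end of the latch's travel, and leave the other things on the bench alone.

Things in the scene. Friction and masses are not known exactly. Their poses are not given: they have to be found in the camera images.
- bench_box: Fixed plywood box, outside 170 mm (its x) by 190 mm (its y) by 108 mm high, walls 10 mm, floor 8 mm thick. Origin at the centre of its underside; x from the front wall (latch side) to the rear wall (hinge side), y along the hinge, z up. Inside the front wall, in the middle, is a black latch housing 42 mm wide, its top 28 mm below the rim, reaching to 57 mm in front of the box's centre
- box_floor (a point): Middle of the free floor space inside the box, on the floor's upper side, 8 mm above the bench and 8 mm behind the box's centre; axes as the box. Free floor: 65 mm to the latch housing in front, 67 mm to the rear wall, 85 mm to each side wall. There are 91 mm from the floor to the underside of the shut hatch
- hatch (a joint): Angle of the hatch, hinged at the rear rim: 147 mm from hinge to front edge, 166 mm wide, 9 mm thick, set between the walls. 0: latched, top flush with the walls; negative: pressed in; 1.75: fully open, leaning back. A damped spring (0.6 N m shut, 0.15 N m open) always drives it open, in about 2 s. No handle: push it shut from behind. A steel latch pin stands 33 mm below it
- hatch_press (a point): Centre of the round steel press plate, 22 mm across, on the hatch's top face in line with the latch, 112 mm from the hinge axis and 35 mm from the front edge; moves with the hatch. x in the hatch's plane from front edge to hinge, z out of its top face. Pressing here takes 3 to 7 N and rises steeply at the latch's end stop; over 25 N on the hatch is too much
- hatch_hinge (a point): Mid hinge axis, 103 mm over the bench; turns with the hatch: x in the hatch's plane from front edge to hinge, y along the axis, z out of the top face, which lies 5 mm above the axis. Latch: press the hatch to its firm end stop, 6 to 17 mm below flush at its front edge (unseen, differs for freeing and latching), then let go: a latched one springs open, an open one latches. Short of it nothing changes
- tape_center (a point): Centre of the case of the yellow pocket tape measure, half-way up (32 mm above its underside). It stands upright: 34 mm thick (its x, the way to grasp it), 82 mm long (its y), 64 mm high, 0.24 kg, with a small hook sticking 10 mm out low down at the -y end
- tape: The tape measure itself; origin at its underside, axes as its centre point, 32 mm below the centre
- sanding_block: Sanding block of wood and brown paper, 64 x 115 x 36 mm, loose on the bench, a bystander; origin at the centre of its underside
- wax_tin: Round red wax tin, 69 mm across, 36 mm high, loose, a bystander; origin at the centre of its underside
- gauge: Wooden marking gauge, 210 mm beam with a block, 76 mm high, loose, a bystander; origin at the centre of its underside
Mind the look-alikes: they are no part of the job. Leave any blue look-alike of the tape alone.

How it is judged:
By the outcome, as a careful person would: the job done as asked, in the order asked, and still so for the second after the job is handed in, with the robot touching nothing.
It also fails if it takes over 62 s, if anything falls off the work surface, if the arm or the gripper's body presses on something with over 40 N, if the wrist force passes 120 N, or if a joint passes its speed limit or range.

## Robot

A 6-joint arm with a two-finger parallel gripper is mounted at the origin on a cart in front of the work surface, level with it; the furniture and walls round the work are solid. World frame = base frame: x ahead of the robot, y to its left, z up, the work surface at z = 0. Lengths are in m, angles in rad, forces in N, time in s.
With the tool pointing down it reaches from about 0.3 to 0.775 m from the base axis. Payload 14.6 kg.
Tool frame: the origin (TCP) lies at the centre of the arm's flange, where the gripper is bolted on; the fingertips stand 199 mm ahead of it and the grasp point (between the pads) lies 180 mm ahead of it; z points along the fingers, y is the line along which they close (so a half turn about z gives the same grasp; the last joint's range is limited). The gripper opens to 94 mm and grips with 3 to 60 N. Pads are 16 mm wide; open, the fingers measure 119 mm over their backs; the gripper's body (75 mm by 177 mm) begins 78 mm behind the grasp point.
Start: joints at [1.203, 0.3, 1.521, -0, 1.321, -0.067], TCP at [0.163, 0.525, 0.405] pointing down, gripper open.
Joint ranges: [-3.03, 3.03], [-0.79, 2.21], [0.23, 2.52], [-1.04, 4.18], [0, 3.07], [-2.55, 2.55]. Speed limits (rad/s): [2.22, 2.22, 2.57, 3.14, 3.14, 3.14].

## Interface

Orientations are given as [roll, pitch, yaw] about the fixed x, y, z axes, in that order (R = Rz(yaw) Ry(pitch) Rx(roll)).
In Python, from station import ctrl gives the robot as it stands. The module is installed in compiled form; this text tells all that it offers.
- The arm moves only by the tool servo_tool, never from a script. Its argument "motion" is a list of rows, each a list of 5 numbers: the closure, from 0 (fully open) to 1 (shut), then the shift along the world's x, y, z in cm, then the turn about the world's z in degrees. A call has 1 to 20 rows; each row is the pose to reach, as a shift and turn from the pose commanded when the call began; what a row does not reach only later rows make up. A row lasts 1/8 s, in which the tool goes at most 62.5 mm and 10.7 degrees, less where a joint would pass 70% of its speed; a pose out of reach is approached as far as the arm can. A call with a gripper value outside its range is refused whole. The fingers move at their own pace and stop on an object; "squeeze" is the grip in N (left out, the last holds). Time passes only in rows, so rows that repeat a pose let the fingers close. It gives the time, the measured TCP pose, the force, the opening and the grip force at its end, in the units of the state.
- ctrl.get_obs(): the state, without advancing time (a new reading comes with each control period).
- ctrl.camera(name): name is "side" or "top"; returns a dict with "image" (400x640x3 uint8, red, green, blue), "fx", "fy", "cx", "cy" (pixels), "camera_from_world" (4x4, takes a point from world to camera coordinates). Camera axes: x right, y up, looking along -z (the intrinsics and any distortion apply to the point x, -y, -z); pixel columns grow to the right and rows downward; lengths in m; the calibration is good to about 2 mm. A picture is of the moment at which its call begins. There is no depth.
- ctrl.hand_in(): hands the job in; it is judged then, once.
The state is a dict: "time_s": time; "qpos": joint angles; "joint_vel": joint speeds; "tau": joint torques, N m; "ee_pos": TCP position; "eef_rot": TCP orientation; "force": force on the tool from outside, world axes, zero at the start; "moment": the same for the moment, N m; "grip_width": finger opening in m; "grip_force": force on a finger pad.
Only numpy, scipy, OpenCV 4.12 (cv2) and the standard library are available. Lean on these libraries where they do the work, as an engineer would, in place of code of your own. Each camera call takes 0.05 s, during which the arm holds its last target. There are 200 camera calls.

## Working session

There is one attempt and no reset: what is moved stays moved. The work goes in short steps, Python scripts to look and compute and a tool call to move; the robot and the scene stay as the last step left them, time stands still between calls to the robot, and variables do not carry over. Pictures are saved under pics/ and viewed, at most 10 in all, crops included, and the job is handed in when it is done.

Besides the shell and the picture viewer there is one more tool, called after "Call:" by a JSON object that holds its "api" and its "payload". servo_tool: Moves the arm, as the interface text tells. Its arguments: {"type":"object","properties":{"motion":{"type":"array","items":{"type":"array","items":{"type":"number"}}},"squeeze":{"type":"number"}},"required":["motion"]}

```bash
mkdir -p pics; python3 - <<'E'
from station import ctrl
import cv2,numpy as np
for n in("side","top"):
    c=ctrl.camera(n); cv2.imwrite(f"pics/{n}0.png",c["image"][:,:,::-1])
    print(n,[k for k in c],c["fx"],c["fy"],c["cx"],c["cy"]); print(np.round(c["camera_from_world"],3))
o=ctrl.get_obs(); print(o)
E
```

```text
side ['image', 'fx', 'fy', 'cx', 'cy', 'camera_from_world'] 478.0229685451828 478.0229685451828 319.8046349468013 202.52194670524702
[[-0.998 -0.052 -0.017  0.53 ]
 [ 0.015 -0.556  0.831 -0.067]
 [-0.053  0.83   0.556 -1.437]
 [ 0.     0.     0.     1.   ]]
top ['image', 'fx', 'fy', 'cx', 'cy', 'camera_from_world'] 382.38451896800524 382.38451896800524 311.86923132640317 205.4467292353237
[[-0.017 -1.    -0.016  0.041]
 [ 0.98  -0.019  0.198 -0.558]
 [-0.198 -0.012  0.98  -1.085]
 [ 0.     0.     0.     1.   ]]
{'time_s': 0.1, 'qpos': array([ 1.20338349e+00,  3.00449513e-01,  1.52152086e+00, -2.45385435e-05,
        1.32066910e+00, -6.66242240e-02]), 'joint_vel': array([ 0.00120546, -0.00116506, -0.00095897, -0.00125445,  0.00096498,
        0.00030631]), 'tau': array([ 2.02644624e-03, -5.32651448e+01, -3.53279972e+01,  7.09747151e-02,
        2.34845770e-02, -6.81008555e-05]), 'ee_pos': array([0.16295995, 0.52528158, 0.40412353]), 'eef_rot': array([-3.14054657e+00, -4.59761011e-05,  2.84081010e+00]), 'force': array([ 0.5342415 ,  0.118856  , -0.48684392]), 'moment': array([ 0.0467738 , -0.03224972,  0.00662731]), 'grip_force': 0.0, 'grip_width': 0.0943330211204645}
```

View pics/side0.png

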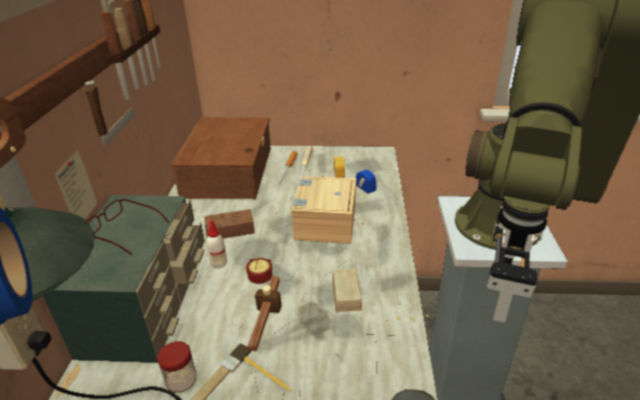

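View pics/top0.png

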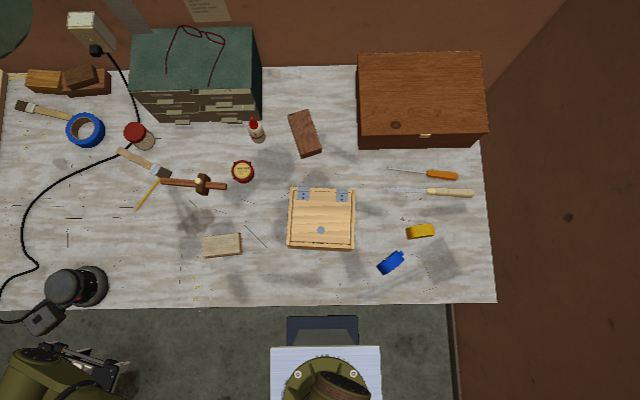

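The side view shows the box at about (325,208), yellow tape at (339,167) behind it, and the blue look-alike at (367,181). In the top view the box is at (321,218) with the hinge away from the robot and the press plate at (320,230). The yellow tape is at (420,231) and the blue one at (390,262).

```bash
cat > h.py <<'E'
from station import ctrl
import cv2,numpy as np
def ray(c,u,v):
    M=c["camera_from_world"];R=M[:3,:3];t=M[:3,3]
    d=np.array([(u-c["cx"])/c["fx"],-(v-c["cy"])/c["fy"],-1.]);return -R.T@t,R.T@d
def onz(c,u,v,z):
    o,d=ray(c,u,v);return o+d*(z-o[2])/d[2]
def tri(a,pa,b,pb):
    o1,d1=ray(a,*pa);o2,d2=ray(b,*pb)
    s=np.linalg.lstsq(np.c_[d1,-d2],o2-o1,rcond=None)[0]
    p,q=o1+s[0]*d1,o2+s[1]*d2;return (p+q)/2,np.linalg.norm(p-q)
def proj(c,p):
    M=c["camera_from_world"];q=M[:3,:3]@p+M[:3,3];return np.array([c["cx"]-c["fx"]*q[0]/q[2],c["cy"]+c["fy"]*q[1]/q[2]])
def yellow(c,box):
    h=cv2.cvtColor(c["image"],cv2.COLOR_RGB2HSV);m=cv2.inRange(h,(18,170,90),(30,255,255))
    k=np.zeros_like(m);x0,y0,x1,y1=box;k[y0:y1,x0:x1]=m[y0:y1,x0:x1];return k
def crop(c,box,f,name):
    x0,y0,x1,y1=box;cv2.imwrite(name,cv2.resize(c["image"][y0:y1,x0:x1,::-1],None,fx=f,fy=f,interpolation=cv2.INTER_CUBIC))
E
python3 - <<'E'
from h import *
s=ctrl.camera("side");t=ctrl.camera("top")
crop(t,(280,180,440,280),5,"pics/t1.png");crop(s,(285,150,385,245),6,"pics/s1.png")
for c,b in((s,(320,145,360,190)),(t,(395,210,445,250))):
    m=yellow(c,b);n,_,st,ce=cv2.connectedComponentsWithStats(m);print(st[1:],ce[1:])
    i=1+np.argmax(st[1:,4])
    print(cv2.minAreaRect(np.argwhere(m>0)[:,::-1].astype(np.float32)))
E
```

```text
[[335 158   9  19 153]] [[339.13071895 167.20915033]]
((339.0, 167.0), (18.0, 8.0), 90.0)
[[406 224  29  15 311]] [[419.77491961 230.54019293]]
((420.0699768066406, 230.489990234375), (12.0208158493042, 27.718585968017578), 81.8698959350586)
```

View pics/t1.png

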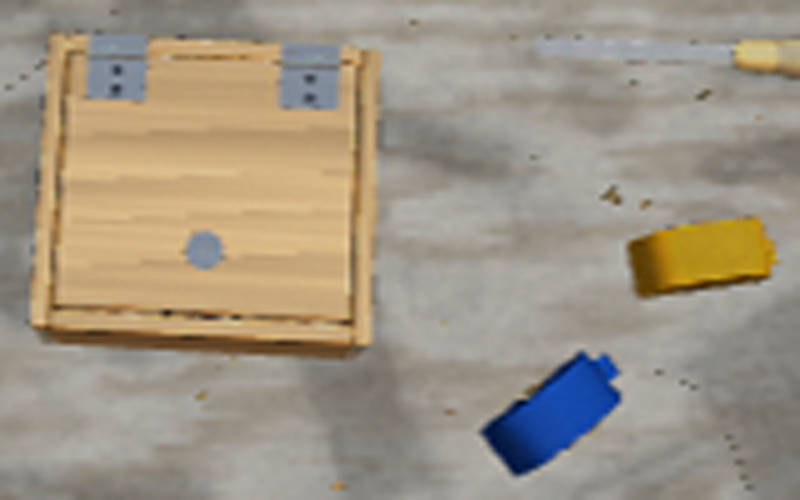

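View pics/s1.png

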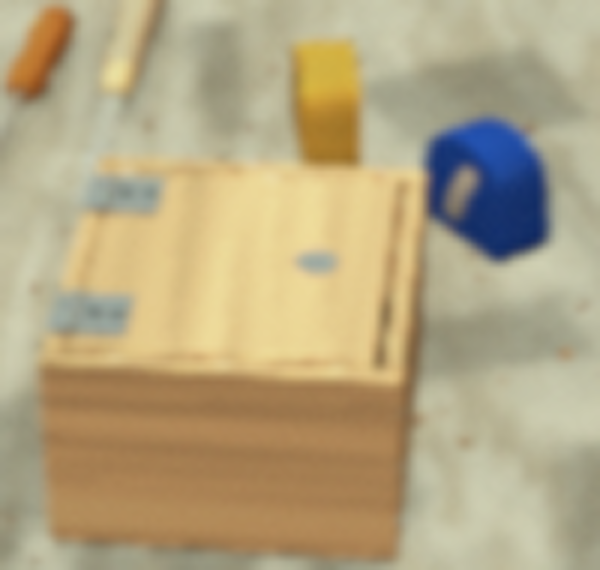

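In the top crop the plate is at (204,250) and the rim corners are at (52,36), (381,50), (371,346) and (34,327). The yellow tape's hook points right (−y). In the side crop the plate is at (318,262), the rim corners are at (43,365), (405,381), (428,173) and (108,160), and the tape's lower part is hidden behind the box.

```bash
python3 - <<'E'
from h import *
s=ctrl.camera("side");t=ctrl.camera("top")
T=lambda x,y:((x+.5)/5-.5+280,(y+.5)/5-.5+180)
S=lambda x,y:((x+.5)/6-.5+285,(y+.5)/6-.5+150)
for n,a,b in(("plate",(204,250),(318,262)),("RL",(52,36),(43,365)),("FL",(34,327),(405,381)),("FR",(371,346),(428,173)),("RR",(381,50),(108,160)),("tape far-right? top",(762,218),(296,43)),("tape top other",(770,258),(355,41))):
    p,e=tri(t,T(*a),s,S(*b));print(n,p.round(4),round(e,4),"z108:",onz(t,*T(*a),.108).round(4),onz(s,*S(*b),.108).round(4))
for n,a in(("tape top quad",[(630,242),(660,233),(762,218),(768,280),(645,297),(665,290),(770,258)]),):
    for q in a: print(q,onz(t,*T(*q),.064).round(4),onz(t,*T(*q),.0).round(4))
# plate by mask in both views
for c,b,nm in((t,(310,222,332,238),'top'),(s,(330,188,345,199),'side')):
    h=cv2.cvtColor(c["image"],cv2.COLOR_RGB2HSV);m=(h[...,1]<70);x0,y0,x1,y1=b
    w=np.argwhere(m[y0:y1,x0:x1]);print(nm,len(w),(w.mean(0)[::-1]+[x0,y0]))
E
```

```text
plate [0.4775 0.0077 0.1105] 0.0009 z108: [0.4783 0.0076 0.108 ] [0.4771 0.0039 0.108 ]
RL [0.6037 0.0926 0.1061] 0.0014 z108: [0.6039 0.0924 0.108 ] [0.6026 0.0955 0.108 ]
FL [0.436  0.1034 0.1078] 0.0017 z108: [0.4368 0.1033 0.108 ] [0.4351 0.1039 0.108 ]
FR [ 0.4228 -0.0841  0.1067] 0.0003 z108: [ 0.4229 -0.084   0.108 ] [ 0.4227 -0.0818  0.108 ]
RR [ 0.5903 -0.0963  0.1055] 0.0041 z108: [ 0.5918 -0.0962  0.108 ] [ 0.5877 -0.0911  0.108 ]
tape far-right? top [ 0.4978 -0.3222  0.0531] 0.0017 z108: [ 0.4905 -0.3057  0.108 ] [ 0.4941 -0.2201  0.108 ]
tape top other [ 0.4682 -0.3238  0.055 ] 0.0126 z108: [ 0.4679 -0.3084  0.108 ] [ 0.4615 -0.223   0.108 ]
(630, 242) [ 0.4844 -0.2413  0.064 ] [ 0.4931 -0.2562  0.    ]
(660, 233) [ 0.4893 -0.2591  0.064 ] [ 0.4983 -0.275   0.    ]
(762, 218) [ 0.497 -0.319  0.064] [ 0.5065 -0.3384  0.    ]
(768, 280) [ 0.4606 -0.3196  0.064 ] [ 0.468 -0.339  0.   ]
(645, 297) [ 0.4521 -0.2479  0.064 ] [ 0.459  -0.2631  0.    ]
(665, 290) [ 0.4559 -0.2597  0.064 ] [ 0.463  -0.2756  0.    ]
(770, 258) [ 0.4735 -0.3218  0.064 ] [ 0.4816 -0.3413  0.    ]
top 52 [320.5 229.5]
side 23 [337.34782609 193.34782609]
```

Call:
{"api": "servo_tool", "payload": {"motion": [[1,4,-6.6,0,2],[1,8,-13.2,0,5],[1,12,-19.8,0,8],[1,16,-26.4,0,10],[1,20,-33,0,13],[1,24,-39.7,0,13],[1,28,-46,0,13],[1,31.3,-51.8,-4,13],[1,31.3,-51.8,-7,13],[1,31.3,-51.8,-7,13],[1,31.3,-51.8,-7,13],[1,31.3,-51.8,-7,13]], "squeeze": 10}}

```text
time_s: 1.8
ee_pos: [0.4758, 0.0076, 0.3349]
eef_rot: [3.141, -0.0, 3.067]
force: [-0.4, 0.7, 0.3]
grip_width: 0.0004
grip_force: 0.0
```

Call:
{"api": "servo_tool", "payload": {"motion": [[1,0,0,-1,0],[1,0,0,-2,0],[1,0,0,-2.2,0],[1,0,0,-2.4,0],[1,0,0,-2.5,0],[1,0,0,-2.5,0]]}}

```text
time_s: 2.55
ee_pos: [0.476, 0.0073, 0.3097]
eef_rot: [-3.142, 0.0, 3.068]
force: [-0.4, -0.1, 1.3]
grip_width: 0.0004
grip_force: 0.0
```

Call:
{"api": "servo_tool", "payload": {"motion": [[1,0,0,-0.1,0],[1,0,0,-0.2,0],[1,0,0,-0.2,0]]}}

```text
time_s: 2.92
ee_pos: [0.476, 0.0073, 0.3078]
eef_rot: [-3.142, 0.0, 3.068]
force: [-1.1, 0.5, 4.2]
grip_width: 0.0006
grip_force: 2.0
```

Call:
{"api": "servo_tool", "payload": {"motion": [[1,0,0,-0.1,0],[1,0,0,-0.2,0],[1,0,0,-0.2,0]]}}

```text
time_s: 3.3
ee_pos: [0.476, 0.0073, 0.3056]
eef_rot: [-3.142, 0.0, 3.068]
force: [-2.0, 0.3, 4.3]
grip_width: 0.0007
grip_force: 2.1
```

Call:
{"api": "servo_tool", "payload": {"motion": [[1,0,0,-0.1,0],[1,0,0,-0.1,0]]}}

```text
time_s: 3.55
ee_pos: [0.476, 0.0073, 0.3046]
eef_rot: [-3.142, -0.0, 3.068]
force: [-1.5, -0.1, 3.7]
grip_width: 0.0005
grip_force: 2.1
```

Call:
{"api": "servo_tool", "payload": {"motion": [[1,0,0,-0.1,0],[1,0,0,-0.1,0]]}}

```text
time_s: 3.8
ee_pos: [0.476, 0.0073, 0.3036]
eef_rot: [-3.142, -0.0, 3.068]
force: [-1.1, -0.4, 4.2]
grip_width: 0.0008
grip_force: 2.1
```

Call:
{"api": "servo_tool", "payload": {"motion": [[1,0,0,-0.1,0],[1,0,0,-0.1,0]]}}

```text
time_s: 4.05
ee_pos: [0.4759, 0.0073, 0.3026]
eef_rot: [-3.142, -0.0, 3.068]
force: [-0.8, 0.2, 4.2]
grip_width: 0.0003
grip_force: 2.2
```

Call:
{"api": "servo_tool", "payload": {"motion": [[1,0,0,-0.1,0],[1,0,0,-0.1,0]]}}

```text
time_s: 4.3
ee_pos: [0.476, 0.0073, 0.3016]
eef_rot: [-3.142, 0.0, 3.068]
force: [-1.9, 0.0, 4.6]
grip_width: 0.0004
grip_force: 2.2
```

Call:
{"api": "servo_tool", "payload": {"motion": [[1,0,0,-0.1,0],[1,0,0,-0.1,0]]}}

```text
time_s: 4.55
ee_pos: [0.476, 0.0073, 0.3007]
eef_rot: [-3.142, 0.0, 3.068]
force: [-2.4, -1.0, 6.3]
grip_width: 0.0001
grip_force: 3.1
```

Call:
{"api": "servo_tool", "payload": {"motion": [[1,0,0,-0.1,0],[1,0,0,-0.1,0]]}}

```text
time_s: 4.8
ee_pos: [0.476, 0.0073, 0.3]
eef_rot: [-3.142, 0.0, 3.068]
force: [-4.4, -0.2, 10.7]
grip_width: 0.0004
grip_force: 5.4
```

Call:
{"api": "servo_tool", "payload": {"motion": [[1,0,0,-0.05,0],[1,0,0,-0.05,0]]}}

```text
time_s: 5.05
ee_pos: [0.476, 0.0073, 0.2998]
eef_rot: [-3.142, 0.001, 3.068]
force: [-5.9, -0.5, 13.5]
grip_width: 0.0009
grip_force: 6.8
```

Call:
{"api": "servo_tool", "payload": {"motion": [[1,0,0,5,0],[1,-2,0,11,0],[1,-5,0,17,0],[1,-8,0,23,0],[1,-8,-5,25,-10],[1,-7,-11,25,-20],[1,-5,-17,25,-30],[0.6,-3,-23,22,-40],[0.3,0,-29,18,-50],[0,0,-30,14,-60],[0,0,-30,12,-70],[0,0,-30,10,-79],[0,0,-30,9,-79],[0,0,-30,9,-79],[0,0,-30,9,-79]]}}

```text
time_s: 6.92
ee_pos: [0.476, -0.2927, 0.39]
eef_rot: [3.141, 0.001, 1.691]
force: [0.7, -0.7, -0.0]
grip_width: 0.0775
grip_force: 0.0
```

```bash
python3 - <<'E'
from h import *
s=ctrl.camera("side");t=ctrl.camera("top")
a=np.hstack([cv2.resize(c["image"][y0:y1,x0:x1,::-1],(400,int(400*(y1-y0)/(x1-x0))),interpolation=cv2.INTER_CUBIC)[:300] for c,(x0,y0,x1,y1) in((t,(280,165,460,290)),(s,(280,120,400,210)))] ) if 0 else None
crop(t,(280,160,460,280),4,"pics/t2.png");crop(s,(270,90,430,210),4,"pics/s2.png")
a=cv2.imread("pics/t2.png");b=cv2.imread("pics/s2.png")
b=cv2.resize(b,(400,300));a=cv2.resize(a,(400,267));cv2.imwrite("pics/c2.png",np.hstack([a,b[:267]]))
E
```

```text
(no output)
```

View pics/c2.png

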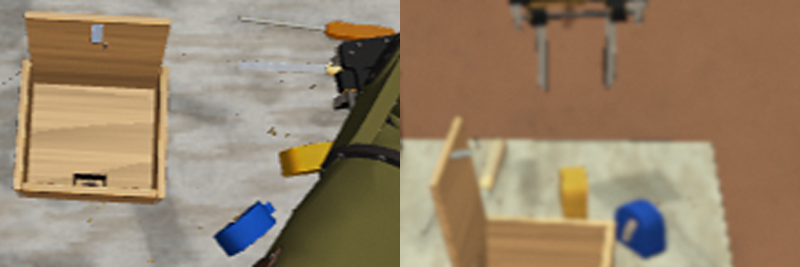

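The hatch is open, with its interior visible in the left half at about (90,140). The open fingers, at (545–610,60) in the right half, straddle the tape's column at about 573.

Call:
{"api": "servo_tool", "payload": {"motion": [[0,0.1,-0.2,-5,0],[0,0.1,-0.2,-10,0],[0,0.1,-0.2,-14,0],[0,0.1,-0.2,-16,0],[0,0.1,-0.2,-17.2,0],[0,0.1,-0.2,-17.4,0],[0,0.1,-0.2,-17.4,0],[0.4,0.1,-0.2,-17.4,0],[0.7,0.1,-0.2,-17.4,0],[0.9,0.1,-0.2,-17.4,0],[1,0.1,-0.2,-17.4,0],[1,0.1,-0.2,-17.4,0],[1,0.1,-0.2,-17.4,0],[1,0.1,-0.2,-17.4,0]], "squeeze": 25}}

```text
time_s: 8.78
ee_pos: [0.477, -0.2947, 0.2152]
eef_rot: [3.141, 0.0, 1.689]
force: [0.5, 0.0, 0.6]
grip_width: 0.034
grip_force: 25.0
```

Call:
{"api": "servo_tool", "payload": {"motion": [[1,0,0,3,0],[1,0,0,8,0],[1,0,0,13,10],[1,0,0,17,20],[1,0,0,17,30],[1,0,0,17,40],[1,0,3,17,50],[1,1,8,17,60],[1,2,13,17,70],[1,3,18,17,79],[1,4,23,17,79],[1,4,27,17,79],[1,4,29.8,17,79],[1,4,29.8,17,79],[1,4,29.8,17,79]]}}

```text
time_s: 10.65
ee_pos: [0.5169, 0.0028, 0.385]
eef_rot: [-3.141, -0.0, 3.068]
force: [-0.6, 0.5, -2.8]
grip_width: 0.0342
grip_force: 25.0
```

```bash
python3 - <<'E'
from h import *
s=ctrl.camera("side")
crop(s,(270,90,430,210),5,"pics/s3.png")
m=yellow(s,(270,60,430,220));n,_,st,ce=cv2.connectedComponentsWithStats(m);print(st[1:],ce[1:])
o=ctrl.get_obs();print(o["ee_pos"],proj(s,o["ee_pos"]-[0,0,.18]))
E
```

```text
[[309 155  28  22 301]] [[324.65448505 167.44186047]]
[0.51695513 0.00255541 0.38497335] [323.57167194 163.84633941]
```

View pics/s3.png

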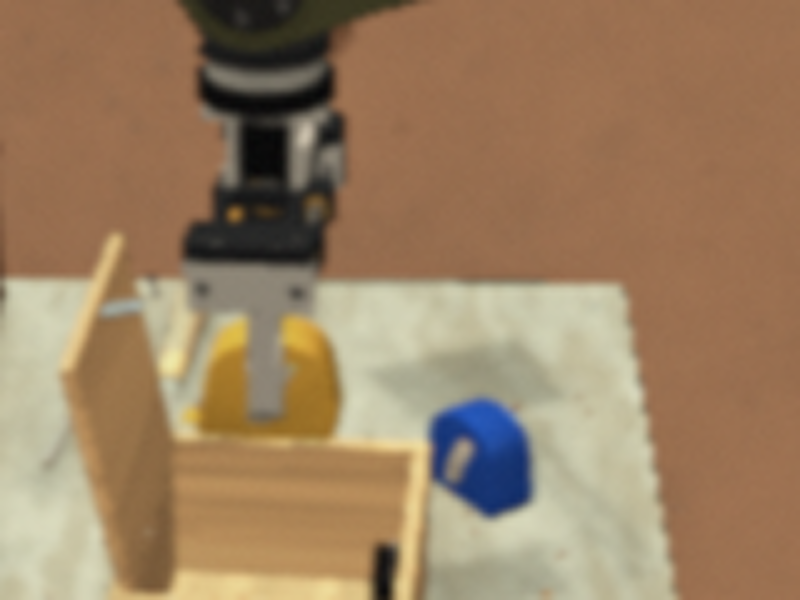

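The tape hangs at crop x 202–340, the fingers centre on about 266, and the hook is at (188,412) towards the hinge. The tape centre is therefore about 3 mm in front of the grasp, which fits the floor space with about 20 mm to spare at each end.

Call:
{"api": "servo_tool", "payload": {"motion": [[1,0.3,0.1,-4,0],[1,0.3,0.1,-8,0],[1,0.3,0.1,-11,0],[1,0.3,0.1,-13.5,0],[1,0.3,0.1,-15,0],[1,0.3,0.1,-15.6,0],[1,0.3,0.1,-15.8,0],[1,0.3,0.1,-15.9,0],[1,0.3,0.1,-15.9,0]]}}

```text
time_s: 11.82
ee_pos: [0.5201, 0.0043, 0.2266]
eef_rot: [3.142, 0.001, 3.068]
force: [-0.0, 0.7, -2.7]
grip_width: 0.0341
grip_force: 25.0
```

Call:
{"api": "servo_tool", "payload": {"motion": [[1,0,0,-0.1,0],[1,0,0,-0.2,0],[1,0,0,-0.2,0]]}}

```text
time_s: 12.2
ee_pos: [0.5199, 0.0043, 0.2241]
eef_rot: [-3.142, -0.0, 3.068]
force: [-0.2, -0.0, -2.0]
grip_width: 0.0339
grip_force: 25.0
```

Call:
{"api": "servo_tool", "payload": {"motion": [[1,0,0,-0.1,0],[1,0,0,-0.1,0]]}}

```text
time_s: 12.45
ee_pos: [0.52, 0.0043, 0.2232]
eef_rot: [-3.142, 0.0, 3.068]
force: [0.1, -0.4, -1.2]
grip_width: 0.0341
grip_force: 25.0
```

Call:
{"api": "servo_tool", "payload": {"motion": [[1,0,0,-0.05,0],[0.8,0,0,-0.05,0],[0.6,0,0,-0.05,0],[0.4,0,0,-0.05,0],[0.4,0,0,-0.05,0],[0.4,0,0,-0.05,0],[0.4,0,0,2,0],[0.4,0,0,6,0],[0.4,0,0,11,0],[0.4,0,0,16,0],[0.6,-6,0,20,0],[1,-12,0,23,0],[1,-12,0,23,0]]}}

```text
time_s: 14.08
ee_pos: [0.3978, 0.0044, 0.4552]
eef_rot: [-3.142, 0.004, 3.068]
force: [0.5, -0.1, -0.4]
grip_width: 0.0292
grip_force: 0.0
```

```bash
python3 - <<'E'
from h import *
s=ctrl.camera("side");t=ctrl.camera("top")
o=ctrl.get_obs();print(o["time_s"],o["ee_pos"],o["grip_width"])
crop(t,(270,150,400,260),3,"pics/t4.png");crop(s,(260,90,400,245),3,"pics/s4.png")
a=cv2.imread("pics/t4.png");b=cv2.imread("pics/s4.png")
h=min(len(a),len(b));cv2.imwrite("pics/c4.png",np.hstack([a[:h],b[-h:]]));print(a.shape,b.shape)
E
```

```text
14.175 [0.39933215 0.00431859 0.45402685] 0.021504627916161725
(330, 390, 3) (465, 420, 3)
```

View pics/c4.png

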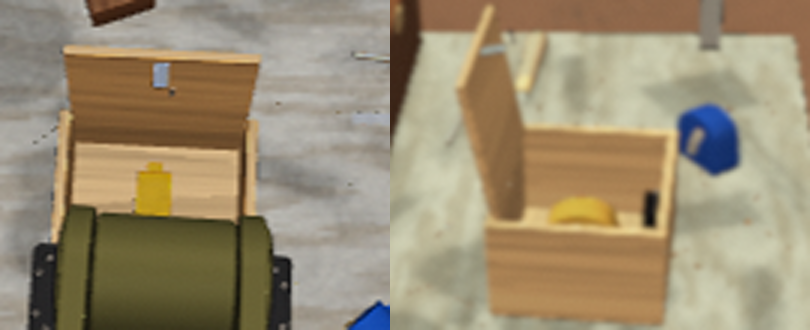

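The tape stands upright in the box, yellow at (155,190) in the left half and (585,212) in the right. The hatch is fully open, leaning back. Next I move over it to get behind.

Call:
{"api": "servo_tool", "payload": {"motion": [[1,0,0,3,0],[1,2,0,5.5,0],[1,6,0,5.5,0],[1,11,0,5.5,0],[1,16,-0.4,5.5,0],[1,21,-0.8,5.5,0],[1,25.2,-0.9,5.5,0],[1,25.2,-0.9,5.5,0],[1,25.2,-0.9,5.5,0]]}}

```text
time_s: 15.3
ee_pos: [0.6524, -0.0047, 0.5066]
eef_rot: [3.142, -0.002, 3.068]
force: [-0.2, 0.6, 0.6]
grip_width: 0.0006
grip_force: 0.0
```

Call:
{"api": "servo_tool", "payload": {"motion": [[1,0,0,-4,0],[1,0,0,-8,0],[1,0,0,-9,0],[1,0,0,-9,0],[1,-1.5,0.1,-9,0],[1,-3,0.2,-8.8,0],[1,-4,0.3,-8.7,0],[1,-5.2,0.4,-8.7,0],[1,-6.2,0.4,-8.8,0],[1,-7.3,0.5,-8.9,0],[1,-8.3,0.6,-9,0]]}}

```text
time_s: 16.68
ee_pos: [0.5683, 0.0012, 0.4181]
eef_rot: [-3.141, 0.0, 3.068]
force: [3.8, -1.0, -0.4]
grip_width: 0.0005
grip_force: 1.4
```

Call:
{"api": "servo_tool", "payload": {"motion": [[1,-1,0.1,-0.3,0],[1,-2,0.1,-0.6,0],[1,-2.9,0.2,-1,0],[1,-3.8,0.3,-1.6,0],[1,-4.6,0.3,-2.2,0],[1,-5.4,0.4,-2.8,0]]}}

```text
time_s: 17.42
ee_pos: [0.5145, 0.0053, 0.3898]
eef_rot: [-3.142, 0.0, 3.068]
force: [4.2, -0.8, 2.0]
grip_width: 0.0008
grip_force: 1.6
```

Call:
{"api": "servo_tool", "payload": {"motion": [[1,-0.7,0,-0.8,0],[1,-1.4,0.1,-1.6,0],[1,-2,0.1,-2.4,0],[1,-2.5,0.2,-3.3,0],[1,-2.9,0.2,-4.2,0],[1,-3.2,0.2,-5.2,0]]}}

```text
time_s: 18.18
ee_pos: [0.4826, 0.0074, 0.3375]
eef_rot: [3.141, -0.001, 3.068]
force: [-1.2, 2.6, 4.7]
grip_width: 0.0004
grip_force: 2.3
```

Call:
{"api": "servo_tool", "payload": {"motion": [[1,-0.2,0,-0.6,0],[1,-0.3,0,-1.2,0],[1,-0.5,0,-1.8,0],[1,-0.5,0,-1.8,0]]}}

```text
time_s: 18.68
ee_pos: [0.478, 0.0072, 0.3199]
eef_rot: [-3.142, 0.0, 3.068]
force: [0.5, 2.0, 2.7]
grip_width: 0.0006
grip_force: 1.7
```

Call:
{"api": "servo_tool", "payload": {"motion": [[1,-0.1,0,-0.3,0],[1,-0.1,0,-0.6,0],[1,-0.2,0,-0.9,0],[1,-0.2,0,-1.1,0],[1,-0.2,0,-1.1,0]]}}

```text
time_s: 19.3
ee_pos: [0.476, 0.0073, 0.309]
eef_rot: [-3.141, -0.0, 3.068]
force: [1.8, -0.9, 3.7]
grip_width: 0.0004
grip_force: 1.8
```

Call:
{"api": "servo_tool", "payload": {"motion": [[1,0,0,-0.1,0],[1,0,0,-0.2,0],[1,0,0,-0.2,0]]}}

```text
time_s: 19.68
ee_pos: [0.4759, 0.0073, 0.3071]
eef_rot: [-3.141, -0.0, 3.068]
force: [-0.2, -0.7, 3.7]
grip_width: 0.0007
grip_force: 2.0
```

Call:
{"api": "servo_tool", "payload": {"motion": [[1,0,0,-0.1,0],[1,0,0,-0.15,0],[1,0,0,-0.15,0]]}}

```text
time_s: 20.05
ee_pos: [0.4759, 0.0073, 0.3055]
eef_rot: [-3.142, -0.0, 3.068]
force: [-1.0, -1.0, 4.9]
grip_width: 0.0006
grip_force: 2.1
```

Call:
{"api": "servo_tool", "payload": {"motion": [[1,0,0,-0.1,0],[1,0,0,-0.1,0]]}}

```text
time_s: 20.3
ee_pos: [0.4759, 0.0073, 0.3045]
eef_rot: [-3.142, -0.0, 3.068]
force: [-1.1, -0.5, 5.0]
grip_width: 0.0006
grip_force: 2.1
```

Call:
{"api": "servo_tool", "payload": {"motion": [[1,0,0,-0.1,0],[1,0,0,-0.1,0]]}}

```text
time_s: 20.55
ee_pos: [0.4759, 0.0073, 0.3035]
eef_rot: [-3.142, -0.0, 3.068]
force: [-2.3, -2.2, 4.3]
grip_width: 0.0006
grip_force: 2.1
```

Call:
{"api": "servo_tool", "payload": {"motion": [[1,0,0,-0.1,0],[1,0,0,-0.1,0]]}}

```text
time_s: 20.8
ee_pos: [0.4759, 0.0073, 0.3025]
eef_rot: [-3.142, -0.0, 3.068]
force: [-2.0, 0.3, 4.3]
grip_width: 0.0008
grip_force: 2.2
```

Call:
{"api": "servo_tool", "payload": {"motion": [[1,0,0,-0.1,0],[1,0,0,-0.1,0]]}}

```text
time_s: 21.05
ee_pos: [0.4759, 0.0073, 0.3016]
eef_rot: [-3.142, -0.0, 3.068]
force: [-3.0, -1.4, 4.1]
grip_width: 0.0005
grip_force: 2.2
```

Call:
{"api": "servo_tool", "payload": {"motion": [[1,0,0,-0.1,0],[1,0,0,-0.1,0]]}}

```text
time_s: 21.3
ee_pos: [0.4759, 0.0073, 0.3006]
eef_rot: [3.142, -0.0, 3.068]
force: [-3.6, -0.3, 3.2]
grip_width: 0.0005
grip_force: 2.3
```

Call:
{"api": "servo_tool", "payload": {"motion": [[1,0,0,-0.1,0],[1,0,0,-0.1,0]]}}

```text
time_s: 21.55
ee_pos: [0.4759, 0.0073, 0.2996]
eef_rot: [-3.142, -0.0, 3.068]
force: [-3.6, -1.1, 3.8]
grip_width: 0.0002
grip_force: 2.3
```

The latching stop is deeper than the freeing stop, so I keep going.

Call:
{"api": "servo_tool", "payload": {"motion": [[1,0,0,-0.1,0],[1,0,0,-0.1,0]]}}

```text
time_s: 21.8
ee_pos: [0.476, 0.0073, 0.2986]
eef_rot: [3.142, 0.0, 3.068]
force: [-3.4, -0.7, 3.9]
grip_width: 0.0004
grip_force: 2.3
```

Call:
{"api": "servo_tool", "payload": {"motion": [[1,0,0,-0.1,0],[1,0,0,-0.1,0]]}}

```text
time_s: 22.05
ee_pos: [0.476, 0.0073, 0.2976]
eef_rot: [-3.142, 0.0, 3.068]
force: [-3.3, -1.0, 5.8]
grip_width: -0.0001
grip_force: 3.0
```

Call:
{"api": "servo_tool", "payload": {"motion": [[1,0,0,-0.1,0],[1,0,0,-0.1,0]]}}

```text
time_s: 22.3
ee_pos: [0.476, 0.0073, 0.297]
eef_rot: [3.142, 0.0, 3.068]
force: [-5.5, -1.8, 11.1]
grip_width: 0.0002
grip_force: 5.2
```

Call:
{"api": "servo_tool", "payload": {"motion": [[1,0,0,-0.05,0],[1,0,0,-0.05,0]]}}

```text
time_s: 22.55
ee_pos: [0.476, 0.0073, 0.2967]
eef_rot: [-3.142, 0.001, 3.068]
force: [-6.3, -1.4, 12.5]
grip_width: 0.0003
grip_force: 6.6
```

Call:
{"api": "servo_tool", "payload": {"motion": [[1,0,0,0.4,0],[1,0,0,0.9,0],[1,0,0,1.5,0],[1,0,0,2,0],[1,0,0,2,0],[1,0,0,2,0],[1,0,0,2,0]]}}

```text
time_s: 23.42
ee_pos: [0.4759, 0.0073, 0.3159]
eef_rot: [-3.142, -0.0, 3.068]
force: [0.2, -0.1, -0.2]
grip_width: 0.0003
grip_force: 0.0
```

No contact 7 mm above flush, so it has latched. I back off and check.

Call:
{"api": "servo_tool", "payload": {"motion": [[1,0,0,5,0],[1,0,0,10,0],[1,-3,5,14,0],[1,-6,11,14,0],[1,-10,16,14,0],[1,-14,21,14,0],[1,-18,26,14,0],[1,-18,30,14,0],[1,-18,30,14,0],[1,-18,30,14,0],[1,-18,30,14,0]]}}

```text
time_s: 24.8
ee_pos: [0.2964, 0.3064, 0.4561]
eef_rot: [-3.142, 0.0, 3.066]
force: [-0.0, -0.4, 0.1]
grip_width: 0.0004
grip_force: 0.0
```

```bash
python3 - <<'E'
from h import *
s=ctrl.camera("side");t=ctrl.camera("top")
print(ctrl.get_obs()["time_s"])
a=t["image"][120:290,170:440,::-1];b=s["image"][120:320,200:420,::-1]
cv2.imwrite("pics/c5.png",np.hstack([cv2.resize(a,(400,252)),cv2.resize(b,(277,252))]))
E
```

```text
24.9
```

View pics/c5.png

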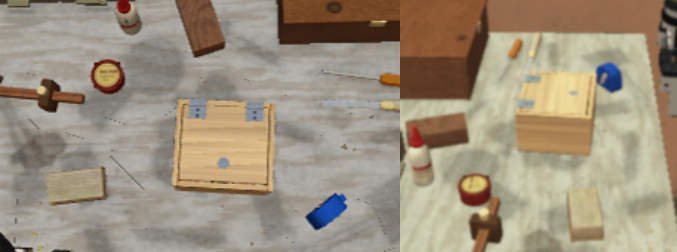

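The hatch is shut flush, with the plate at (224,163) in the left half. The yellow tape is no longer on the bench, the bystanders are in place, and the arm is clear.

```bash
python3 -c "
from station import ctrl
print(ctrl.hand_in())"
```

```text
the job is handed in; nothing more can be done
None
```

The job is handed in: the tape measure stands on the box floor, the hatch is latched shut again, the other things on the bench are untouched, and it took about 25 s of the 62 s allowed.

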